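Put the lids on their pans

TASK

The washed-up enamel pans stand on the worktop and their four lids lie among them. Put every lid on the pan it belongs to by shape and size, so that it sits fully home, flat on the rim all round. Set each lid down rather than letting it drop, do not shove the pans about, and leave the mug and the jar where they stand.

Things in the scene. Friction and masses are not known exactly. Their poses are not given: they have to be found in the camera images.
- pot_big: The large round white enamel pan, open, dark rim, two black loop handles: mouth 134 mm across, 80 mm high; 181 mm over its handles, which stick out along its own +y and -y. Wall 4 mm. Loose on the worktop. Origin: centre of its underside, z up; rim 80 mm above it. With its lid fully home the lid's origin is 70 mm above this origin.
- pot_small: The small round white enamel pan, open, dark rim, two black loop handles: mouth 90 mm across, 70 mm high; 137 mm over its handles, which stick out along its own +y and -y. Wall 4 mm. Loose on the worktop. Origin: centre of its underside, z up; rim 70 mm above it. With its lid fully home the lid's origin is 60 mm above this origin.
- pot_oblong: The oblong white enamel pan, open, dark rim, two black loop handles: half-round ends, mouth 140 mm long (own x) by 84 mm (own y), 65 mm high; 187 mm over its handles, at the ends (own +x and -x). Wall 4 mm. Loose on the worktop. Origin: centre of its underside, z up; rim 65 mm above it. With its lid fully home the lid's origin is 55 mm above this origin.
- pot_rect: The rectangular white enamel pan, open, dark rim, two black loop handles: rounded corners, mouth 120 mm long (own x) by 88 mm (own y), 60 mm high; 167 mm over its handles, at the short ends (own +x and -x). Wall 4 mm. Loose on the worktop. Origin: centre of its underside, z up; rim 60 mm above it. With its lid fully home the lid's origin is 50 mm above this origin.
- lid_big: Lid of the large round pan, white enamel, dark edge, round, 152 mm across, right way up. Origin: centre of its underside, z up. Heights from it: locating rim 0 to 10 mm, 6 mm play all round in the mouth (10 at its foot); edge resting on the pan's rim at 10 mm; dome to 19 mm; round black knob 30 mm wide at 28 to 48 mm, on a stem. Fits at any turn. 0.1 to 0.3 kg.
- lid_small: Lid of the small round pan, white enamel, dark edge, round, 108 mm across, right way up. Origin: centre of its underside, z up. Heights from it: locating rim 0 to 10 mm, 6 mm play all round in the mouth (10 at its foot); edge resting on the pan's rim at 10 mm; dome to 19 mm; round black knob 30 mm wide at 28 to 48 mm, on a stem. Fits at any turn. 0.1 to 0.3 kg.
- lid_oblong: Lid of the oblong pan, white enamel, dark edge, half-round ends, 158 mm long (own x) by 102 mm, right way up. Origin: centre of its underside, z up. Heights from it: locating rim 0 to 10 mm, 6 mm play all round in the mouth (10 at its foot); edge resting on the pan's rim at 10 mm; dome to 19 mm; black bar 64 mm along x, 14 wide, at 34 to 48 mm. Fits either way round. 0.1 to 0.3 kg.
- lid_rect: Lid of the rectangular pan, white enamel, dark edge, rounded corners, 138 mm long (own x) by 106 mm, right way up. Origin: centre of its underside, z up. Heights from it: locating rim 0 to 10 mm, 6 mm play all round in the mouth (10 at its foot); edge resting on the pan's rim at 10 mm; dome to 19 mm; black bar 64 mm along x, 14 wide, at 34 to 48 mm. Fits either way round. 0.1 to 0.3 kg.
- mug: bystander: a white mug, 80 mm across and 90 mm high, at the far side of the pans. Origin: centre of its underside.
- jar: bystander: a glass storage jar with a red cap, 68 mm across and 110 mm high, at the far left. Origin: centre of its underside.
Things that resemble listed ones, but are neither listed nor needed, are in the scene too. Leave any blue or pink look-alike of the lid_big alone.

How it is judged:
At the end, for the whole second after the job is handed in: Each of the four lids sits on its own pan: centred within 10 mm, at its seated height within 4 mm, level with the pan within 0.06 rad, the oblong and the rectangular lid turned with their pans within 0.2 rad (either way round); the pans stand upright; all is at rest (horizontal distance between lid_big and pot_big below 0.01 m and z of lid_big in the frame of pot_big between 0.066 and 0.074 m and angle between the z axis of lid_big and the z axis of pot_big, either way round below 0.06 rad and angle between each of pot_big, pot_small, pot_oblong, pot_rect's own z axis and vertical below 0.06 rad and linear speed of each of lid_big, pot_big, lid_small, pot_small, lid_oblong, pot_oblong, lid_rect, pot_rect below 0.02 m/s and horizontal distance between lid_small and pot_small below 0.01 m and z of lid_small in the frame of pot_small between 0.056 and 0.064 m and angle between the z axis of lid_small and the z axis of pot_small, either way round below 0.06 rad and horizontal distance between lid_oblong and pot_oblong below 0.01 m and z of lid_oblong in the frame of pot_oblong between 0.051 and 0.059 m and angle between the z axis of lid_oblong and the z axis of pot_oblong, either way round below 0.06 rad and angle between the x axis of lid_oblong and the x axis of pot_oblong, either way round below 0.2 rad and horizontal distance between lid_rect and pot_rect below 0.01 m and z of lid_rect in the frame of pot_rect between 0.046 and 0.054 m and angle between the z axis of lid_rect and the z axis of pot_rect, either way round below 0.06 rad and angle between the x axis of lid_rect and the x axis of pot_rect, either way round below 0.2 rad); the robot touches nothing.
It fails at once if a pan is shoved more than 40 mm from where it stood (distance of any of pot_big, pot_small, pot_oblong, pot_rect from where it was at the start of the episode above 0.04 m).
It fails at once if a lid is dropped (it falls out of the fingers faster than 0.7 m/s, from more than about 25 mm) ((linear speed of lid_big above 0.7 m/s and contact force between the fingers and lid_big below 0.05 N) or (linear speed of lid_small above 0.7 m/s and contact force between the fingers and lid_small below 0.05 N) or (linear speed of lid_oblong above 0.7 m/s and contact force between the fingers and lid_oblong below 0.05 N) or (linear speed of lid_rect above 0.7 m/s and contact force between the fingers and lid_rect below 0.05 N)).
It fails at once if the mug is disturbed (moved more than 20 mm) (distance of mug from where it was at the start of the episode above 0.02 m).
It fails at once if the jar is disturbed (moved more than 20 mm) (distance of jar from where it was at the start of the episode above 0.02 m).
It also fails if it takes over 115 s, if anything falls off the work surface, if the arm or the gripper's body presses on something with over 40 N, if the wrist force passes 120 N, or if a joint passes its speed limit or range.

ROBOT

A 6-joint arm with a two-finger parallel gripper is mounted at the origin on the work surface. World frame = base frame: x ahead of the robot, y to its left, z up, the work surface at z = 0. Lengths are in m, angles in rad, forces in N, time in s.
With the tool pointing down it reaches from about 0.4 to 0.825 m from the base axis. Payload 7 kg.
Tool frame: the origin (TCP) lies midway between the tips of the shut fingers; the grasp point (between the pads) lies 19 mm behind it (grip_point_offset is the distance from the TCP to the grasp point, in m); z points along the fingers, y is the line along which they close (so a half turn about z gives the same grasp; the last joint's range is limited). The gripper opens to 88 mm and grips with 3 to 60 N. Pads are 19 mm wide; open, the fingers measure 130 mm over their backs; the gripper's body (78 mm by 193 mm) begins 47 mm behind the grasp point.
Start: joints at [1.574, 0.359, 0.012, 0, -1.224, -0.288], TCP at [0.19, 0.648, 0.227] pointing down, gripper open.
Joint ranges: [-3.07, 3.07], [-1.43, 2.12], [-1.02, 1.25], [-3.03, 1.67], [-3.05, -0], [-3.03, 3.03]. Speed limits (rad/s): [2.39, 2.39, 3.01, 3.14, 3.14, 3.14].

INTERFACE

Orientations are given as [roll, pitch, yaw] about the fixed x, y, z axes, in that order (R = Rz(yaw) Ry(pitch) Rx(roll)).
In Python, from station import get_state, grab_frame, camera_params, job_done, grip_point_offset gives the robot as it stands.
- The arm moves only by the shell command python3 -m creep 'ROWS' [FORCE]. ROWS is JSON, a list that holds one entry, the list of rows, each a list of 7 numbers: the finger opening in cm, from 0 to 8.76, then the shift along the tool's x, y, z in cm, then the turn, a rotation vector about the tool's x, y, z in rad. In form: [[[fingers, tx, ty, tz, wx, wy, wz], ...]]. A call has 1 to 20 rows; each row is the pose to reach, as a shift and turn from the pose commanded when the call began, along the tool's axes at that moment; what a row does not reach only later rows make up. A row lasts 1/8 s, in which the tool goes at most 62.5 mm and 10.7 degrees, less where a joint would pass 70% of its speed; a pose out of reach is approached as far as the arm can. A call with a gripper value outside its range is refused whole. The fingers move at their own pace and stop on an object; FORCE is the grip in N (left out, the last holds). Time passes only in rows, so rows that repeat a pose let the fingers close. It gives the time, the measured TCP pose, the force, the opening and the grip force at its end, in the units of the state.
- get_state(): the state, without advancing time (a new reading comes with each control period).
- grab_frame(name): name is "scene" or "top" or "wrist"; returns the picture (480x640x3 uint8, blue, green, red); there is no depth.
- camera_params(name): a dict with "vertical_fov" (degrees; the focal length in pixels is half the picture's height over the tangent of half this angle, whatever the lens; pixels are square), "cx", "cy" (the principal point, pixels), "view" (4x4, takes a point from world to camera coordinates). Camera axes: x right, y down, z forward; pixel columns grow to the right and rows downward; lengths in m; the calibration is good to about 2 mm. A picture is of the moment at which its call begins: read the wrist's pose just before it. camera_params takes no time and is no camera call; for the wrist camera it gives the pose at the moment of the call.
- job_done(): hands the job in; it is judged then, once.
The state is a dict: "t": time; "q": joint angles; "qd": joint speeds; "joint_efforts": joint torques, N m; "eef_pos": TCP position; "ee_rot": TCP orientation; "force": force on the tool from outside, world axes, zero at the start; "moment": the same for the moment, N m; "width": finger opening in m; "gripper_force": force on a finger pad.
Only numpy, scipy, OpenCV 4.12 (cv2) and the standard library are available. Lean on these libraries where they do the work, as an engineer would, in place of code of your own. Each camera call takes 0.05 s, during which the arm holds its last target. There are 200 camera calls.

## Working session

There is one attempt and no reset: what is moved stays moved. The work goes in short steps, Python scripts to look and compute and a shell command to move; the robot and the scene stay as the last step left them, time stands still between calls to the robot, and variables do not carry over. Pictures are saved under pics/ and viewed, at most 14 in all, crops included, and the job is handed in when it is done.

```bash
ls; mkdir -p pics
python3 - <<'E'
from station import *
import cv2,json
for n in("top","scene","wrist"):
    p=camera_params(n); print(n,p); cv2.imwrite(f"pics/{n}0.png",grab_frame(n))
print(get_state(), grip_point_offset)
E
```

```text
pics
top {'vertical_fov': 42.28122863665518, 'cx': 321.71467305497475, 'cy': 231.82794194236882, 'view': array([[ 0.01806155, -0.99980264,  0.00827425, -0.03694063],
       [-0.99782404, -0.01854942, -0.06327003,  0.56364947],
       [ 0.06341102, -0.00711349, -0.99796214,  1.67108343],
       [ 0.        ,  0.        ,  0.        ,  1.        ]])}
scene {'vertical_fov': 50.69461177404163, 'cx': 312.88971179984793, 'cy': 239.2984747142883, 'view': array([[ 0.1792384 ,  0.98379018,  0.00552082, -0.09285945],
       [ 0.82107131, -0.14649631, -0.55170711, -0.44444994],
       [-0.54195526,  0.10342008, -0.83401966,  1.9260315 ],
       [ 0.        ,  0.        ,  0.        ,  1.        ]])}
wrist {'vertical_fov': 66.39230310125998, 'cx': 321.1223333097255, 'cy': 242.2310446514546, 'view': array([[-0.27993804, -0.96001618,  0.0019061 ,  0.67458768],
       [-0.91607362,  0.26771729,  0.29855748, -0.03572425],
       [-0.2871303 ,  0.08183147, -0.95438975,  0.39161292],
       [ 0.        ,  0.        ,  0.        ,  1.        ]])}
{'t': 0.15, 'q': array([ 1.57407938e+00,  3.59224934e-01,  1.12370567e-02, -2.59623670e-04,
       -1.22406933e+00, -2.88116452e-01]), 'qd': array([-5.97661936e-06, -1.76578298e-03,  2.61790163e-03,  1.68508596e-03,
        3.72690912e-04,  4.12235263e-05]), 'joint_efforts': array([-1.15263098e-03, -5.83278966e+01,  2.93288416e+01,  7.00106397e+00,
        8.77505809e-03, -1.15847479e-04]), 'eef_pos': array([0.18958315, 0.64743615, 0.22582128]), 'ee_rot': array([ 3.14031439e+00, -1.24276245e-04, -2.84921703e-01]), 'force': array([ 0.37769858, -0.57431598,  0.21949871]), 'moment': array([0.01910798, 0.0014256 , 0.00214948]), 'gripper_force': 0.0, 'width': 0.08765709404912032} 0.0188
```

View pics/top0.png

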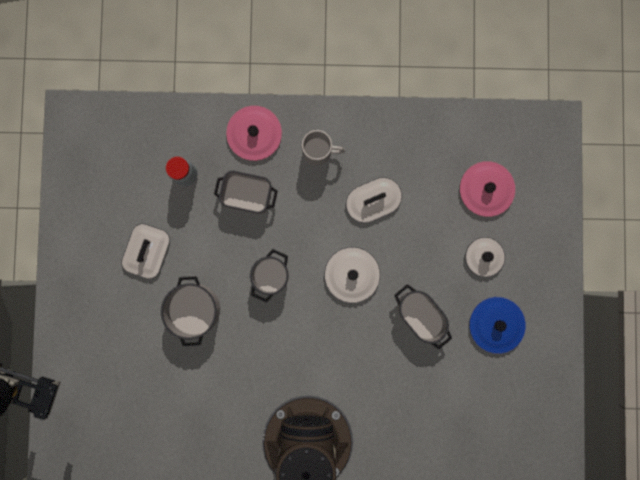

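View pics/scene0.png

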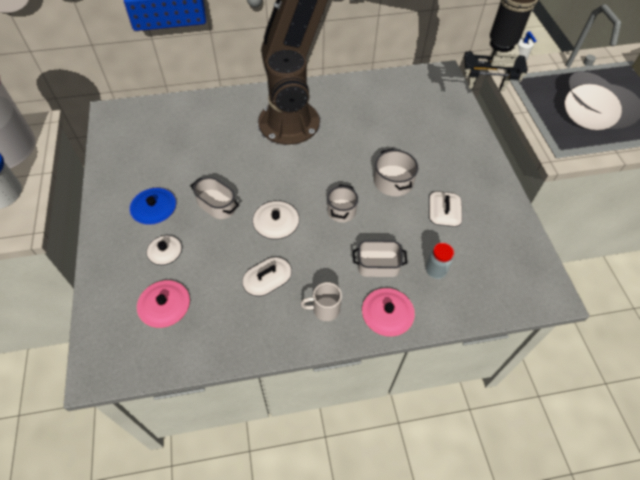

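Top view: pans are rect (247,192), small (269,275), big (190,312) and oblong (423,315). White lids are rect (146,251), big (352,276), oblong (374,200) and small (485,258). Mug and jar are at (317,146) and (178,168).

```bash
cat > h.py <<'E'
import numpy as np, cv2, json, math
from scipy.optimize import minimize
from scipy.spatial.transform import Rotation as Ro
from station import *
# kind: half-length, half-width, corner radius of outline ; height of the outline
SH={'pot_big':(.069,.069,.069,.080),'pot_small':(.047,.047,.047,.070),'pot_oblong':(.072,.044,.044,.065),'pot_rect':(.062,.046,.022,.060),
'lid_big':(.076,.076,.076,.010),'lid_small':(.054,.054,.054,.010),'lid_oblong':(.079,.051,.051,.010),'lid_rect':(.069,.053,.029,.010)}
PX={'pot_rect':(247,188,-.1),'pot_small':(270,273,0),'pot_big':(190,308,0),'pot_oblong':(423,314,-2.2),
'lid_rect':(146,251,-.35),'lid_big':(352,276,0),'lid_oblong':(374,200,-1.2),'lid_small':(485,258,0)}
def f(p): return 240/math.tan(math.radians(p['vertical_fov'])/2)
def proj(p,X):
    c=np.c_[X,np.ones(len(X))]@p['view'].T
    return np.c_[p['cx']+f(p)*c[:,0]/c[:,2],p['cy']+f(p)*c[:,1]/c[:,2]]
def ray(p,u,v,z):
    R=p['view'][:3,:3];o=-R.T@p['view'][:3,3];d=R.T@np.array([(u-p['cx'])/f(p),(v-p['cy'])/f(p),1])
    return o+d*(z-o[2])/d[2]
def outline(n,off,pose,n_pts=96):
    a,b,r,z=SH[n];t=np.linspace(0,2*np.pi,n_pts,endpoint=False)
    if a-r+b-r<1e-6: P=np.c_[np.cos(t),np.sin(t)]*(a+off)
    else:
        c=[];N=24
        cor=[(a-r,b-r,0),(-(a-r),b-r,1),(-(a-r),-(b-r),2),(a-r,-(b-r),3)]
        for x,y,k in cor:
            s=np.linspace(k,k+1,N)*np.pi/2;c.append(np.c_[x+(r+off)*np.cos(s),y+(r+off)*np.sin(s)])
        P=np.vstack(c);Q=np.vstack([P,P[:1]]);L=np.r_[0,np.cumsum(np.hypot(*np.diff(Q,axis=0).T))]
        s=np.linspace(0,L[-1],n_pts,endpoint=False);P=np.c_[np.interp(s,L,Q[:,0]),np.interp(s,L,Q[:,1])]
    x,y,w=pose;R=np.array([[np.cos(w),-np.sin(w)],[np.sin(w),np.cos(w)]])
    return np.c_[P@R.T+[x,y],np.full(len(P),z)]
def fit(n,img,p,pose,d=.005,spread=.012):
    g=cv2.GaussianBlur(cv2.cvtColor(img,cv2.COLOR_BGR2GRAY).astype(np.float32),(0,0),1.0)
    S=lambda o,q:cv2.remap(g,*[a.astype(np.float32).reshape(1,-1) for a in proj(p,outline(n,o,q)).T],cv2.INTER_LINEAR,borderMode=cv2.BORDER_REPLICATE)[0]
    rnd=SH[n][0]==SH[n][1]
    def cost(v):
        q=(pose[0]+v[0]*.01,pose[1]+v[1]*.01,pose[2]+(0 if rnd else v[2]*.1))
        if n[0]=='p': return float(np.mean(np.clip(S(0,q),0,110)))
        return float(np.mean(np.clip(S(d,q)-S(-d,q),-80,40)))
    best=None
    for k in range(24):
        v0=np.random.default_rng(k).normal(size=3)*(k>0)*[spread*100,spread*100,1.]
        r=minimize(cost,v0,method='Nelder-Mead',options=dict(xatol=.01,fatol=.02,initial_simplex=v0+np.vstack([np.zeros(3),np.eye(3)*.6])))
        if best is None or r.fun<best.fun: best=r
    v=best.x;return (pose[0]+v[0]*.01,pose[1]+v[1]*.01,pose[2]+(0 if rnd else v[2]*.1)),best.fun
def draw(img,p,n,q):
    for o in (0,): cv2.polylines(img,[np.round(proj(p,outline(n,o,q))*8).astype(np.int32)],True,(0,255,0),1,cv2.LINE_AA,3)
def go(x,y,z,yaw):
    """shift (cm) and turn from the commanded ~ measured pose, tool axes"""
    s=get_state();R=Ro.from_euler('xyz',s['ee_rot']);T=Ro.from_euler('xyz',[np.pi,0,yaw])
    print('go',np.round(R.inv().apply(np.array([x,y,z])-s['eef_pos'])*100,2),np.round((R.inv()*T).as_rotvec(),3))
E
python3 - <<'E'
from h import *
p=camera_params('top');img=cv2.imread('pics/top0.png');o=img.copy();res={}
for n,(u,v,w) in PX.items():
    X=ray(p,u,v,SH[n][3]);q,c=fit(n,img,p,(X[0],X[1],w));res[n]=q
    print(n,np.round(X[:2],3),np.round(q,3),round(c,1),'r',round(math.hypot(*q[:2]),3),'az',round(math.atan2(q[1],q[0]),2));draw(o,p,n,q)
json.dump(res,open('pose.json','w'))
cv2.imwrite('pics/fit0.png',cv2.resize(o[90:370,110:540],None,fx=1.86,fy=1.86,interpolation=cv2.INTER_CUBIC))
E
```

```text
pot_rect [0.675 0.175] [0.661 0.178 1.385] 61.2 r 0.685 az 0.26
pot_small [0.45  0.108] [0.442 0.109 0.   ] 67.4 r 0.455 az 0.24
pot_big [0.356 0.312] [0.345 0.313 0.   ] 62.4 r 0.466 az 0.74
pot_oblong [ 0.35  -0.296] [ 0.342 -0.294 -2.469] 63.8 r 0.451 az -0.71
lid_rect [0.504 0.451] [ 0.504  0.454 -0.31 ] -52.2 r 0.678 az 0.73
lid_big [ 0.446 -0.111] [ 0.45  -0.111  0.   ] -52.3 r 0.463 az -0.24
lid_oblong [ 0.655 -0.169] [ 0.656 -0.167 -1.133] -53.4 r 0.677 az -0.25
lid_small [ 0.501 -0.474] [ 0.505 -0.474  0.   ] -47.7 r 0.693 az -0.75
```

View pics/fit0.png

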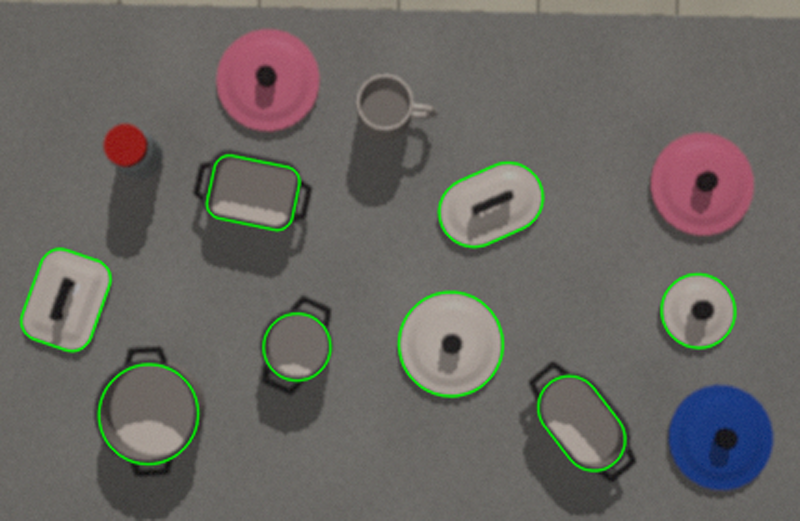

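The lid outlines fit well. The pan rims may be biased by their shadows, so I'll check them from the wrist camera on the way.

```bash
python3 -c "
from h import *
go(.53,.23,.30,-.31)"
```

```text
go [44.4  30.5  -7.37] [ 0.001 -0.     0.025]
```

```bash
python3 -m creep '[[[8.7,5,3.4,-1,0,0,0],[8.7,11,7.5,-3,0,0,0],[8.7,16,11,-5,0,0,0],[8.7,21,14.5,-7.4,0,0,0],[8.7,26,18,-7.4,0,0,0],[8.7,31,21.5,-7.4,0,0,0],[8.7,36,25,-7.4,0,0,0],[8.7,41,28.3,-7.4,0,0,0],[8.7,44.4,30.5,-7.4,0,0,0.025],[8.7,44.4,30.5,-7.4,0,0,0.025],[8.7,44.4,30.5,-7.4,0,0,0.025],[8.7,44.4,30.5,-7.4,0,0,0.025]]]' 30
python3 - <<'E'
from h import *
p=camera_params('wrist');img=grab_frame('wrist');cv2.imwrite('pics/w1raw.png',img);o=img.copy();res=json.load(open('pose.json'))
for n in ('pot_rect','pot_small','pot_big','lid_rect'):
    q,c=fit(n,img,p,res[n],spread=.01,d=.004)
    print(n,np.round(res[n],4),np.round(q,4),round(c,1));draw(o,p,n,q);res[n+'_w']=q
json.dump(res,open('pose.json','w'));cv2.imwrite('pics/w1.png',o)
E
```

```text
t: 1.65
eef_pos: [0.5295, 0.2311, 0.3006]
ee_rot: [-3.142, 0.0, -0.308]
force: [-0.3, 0.2, -0.5]
width: 0.0871
gripper_force: 0.0
pot_rect [0.661  0.1779 1.3851] [0.6645 0.1816 1.3843] 68.4
pot_small [0.442  0.1094 0.    ] [0.4474 0.1122 0.    ] 68.5
pot_big [0.345  0.3134 0.    ] [0.2931 0.3496 0.    ] 70.4
lid_rect [ 0.5042  0.4536 -0.3098] [ 0.5032  0.4504 -0.305 ] -63.3
```

View pics/w1.png

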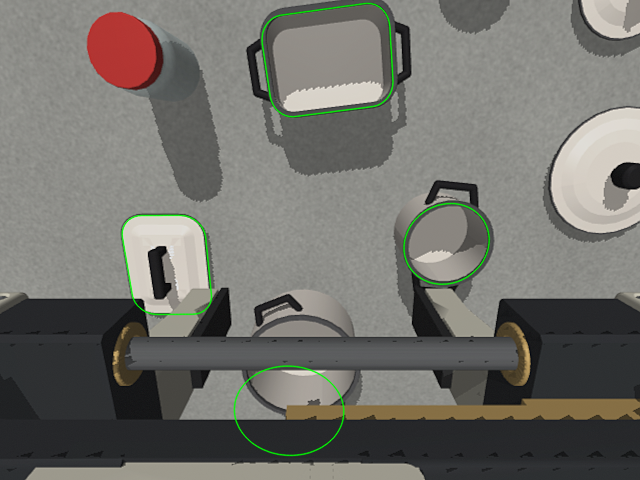

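```bash
python3 -c "
from h import *
go(.504,.452,.024,-.307)"
```

```text
go [ -9.12 -20.26  27.67] [-0.     0.    -0.001]
```

```bash
python3 -m creep '[[[8.7,-2.5,-5.5,3,0,0,0],[8.7,-5,-11,7,0,0,0],[8.7,-7.5,-16.5,12,0,0,0],[8.7,-9.1,-20.2,16,0,0,0],[8.7,-9.1,-20.2,20,0,0,0],[8.7,-9.1,-20.2,23,0,0,0],[8.7,-9.1,-20.2,25.5,0,0,0],[8.7,-9.1,-20.2,27,0,0,0],[8.7,-9.1,-20.2,27.6,0,0,0],[8.7,-9.1,-20.2,27.6,0,0,0],[0,-9.1,-20.2,27.6,0,0,0],[0,-9.1,-20.2,27.6,0,0,0],[0,-9.1,-20.2,27.6,0,0,0],[0,-9.1,-20.2,27.6,0,0,0],[0,-9.1,-20.2,27.6,0,0,0],[0,-9.1,-20.2,27.6,0,0,0],[0,-9.1,-20.2,27,0,0,0],[0,-9.1,-20.2,25,0,0,0]]]' 35
```

```text
t: 3.95
eef_pos: [0.5045, 0.4498, 0.0499]
ee_rot: [3.139, 0.001, -0.31]
force: [-0.6, -1.0, -1.3]
width: 0.0126
gripper_force: 29.1
```

```bash
python3 -c "
from h import *
go(.6645,.1816,.20,-1.757)"
```

```text
go [ 23.41  20.69 -14.99] [ 2.000e-03 -1.000e-03  1.447e+00]
```

```bash
python3 -m creep '[[[0,0,0,-3,0,0,0],[0,0,0,-7,0,0,0],[0,1,1,-11,0,0,0.1],[0,4,3.5,-14,0,0,0.25],[0,7,6,-15,0,0,0.42],[0,10,9,-15,0,0,0.6],[0,13,11.5,-15,0,0,0.77],[0,16,14,-15,0,0,0.95],[0,19,17,-15,0,0,1.12],[0,21.5,19,-15,0,0,1.28],[0,23,20.3,-15,0,0,1.4],[0,23.4,20.7,-15,0,0,1.447],[0,23.4,20.7,-15,0,0,1.447],[0,23.4,20.7,-15,0,0,1.447]]]' 35
python3 - <<'E'
from h import *
i=grab_frame('wrist');t=grab_frame('top');cv2.imwrite('pics/w2.png',np.hstack([cv2.resize(i,(440,330)),cv2.resize(t[130:280,140:300],(352,330),interpolation=cv2.INTER_CUBIC)]))
go(.6645,.1816,.075,-1.757)
E
```

```text
t: 5.7
eef_pos: [0.6644, 0.1822, 0.2005]
ee_rot: [3.141, -0.0, -1.756]
force: [-0.2, -0.2, -2.1]
width: 0.0114
gripper_force: 35.0
go [ 0.08 -0.02 12.56] [0.    0.    0.002]
```

View pics/w2.png

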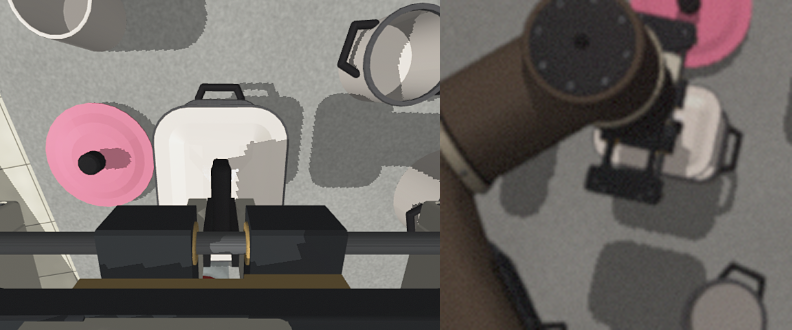

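The rect lid is held level, centred in the wrist picture (220,155), with the pan's handle symmetric ahead of it. Lowering it now.

```bash
python3 -m creep '[[[0,0.1,0,3,0,0,0],[0,0.1,0,6,0,0,0],[0,0.1,0,8.5,0,0,0],[0,0.1,0,10,0,0,0],[0,0.1,0,11,0,0,0],[0,0.1,0,11.6,0,0,0],[0,0.1,0,12.1,0,0,0],[0,0.1,0,12.5,0,0,0],[0,0.1,0,12.5,0,0,0]]]'
```

```text
t: 6.92
eef_pos: [0.6645, 0.1823, 0.0847]
ee_rot: [-3.138, 0.002, -1.754]
force: [-25.1, 1.3, 49.8]
width: 0.0139
gripper_force: 35.1
```

```bash
python3 -m creep '[[[0,0,0,-1.5,0,0,0],[0,0,0,-2.8,0,0,0],[0,0,0,-2.8,0,0,0],[0,0,0,-2.8,0,0,0]]]'
python3 - <<'E'
from h import *
i=grab_frame('wrist');t=grab_frame('top');s=grab_frame('scene')
for n,a in zip('wts',(i,t,s)): cv2.imwrite(f'pics/3{n}.png',a)
cv2.imwrite('pics/w3.png',np.hstack([cv2.resize(i[100:340,180:460],(400,343)),cv2.resize(s[200:300,320:436],(398,343),interpolation=cv2.INTER_CUBIC)]))
E
```

```text
t: 7.42
eef_pos: [0.6643, 0.1807, 0.1025]
ee_rot: [3.14, -0.001, -1.757]
force: [-0.5, 0.7, -2.1]
width: 0.0139
gripper_force: 35.0
```

View pics/w3.png

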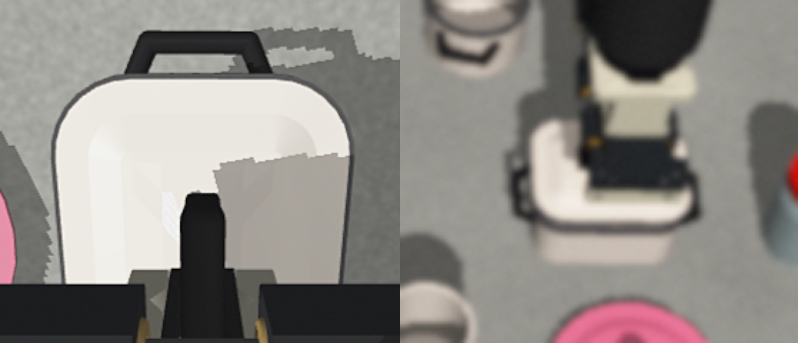

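```bash
cat > chk.py <<'E'
from h import *
def held(n,img,p,q0,z,tcp=None,half=True,spread=.006):
    """fit a held lid with its edge at height z, using the visible part (tool-forward side, above gripper rows)"""
    a=SH[n];SH[n]=a[:3]+(z,)
    g=img.copy();r=fit(n,img,p,q0,d=.003,spread=spread);SH[n]=a;return r
E
python3 - <<'E'
from chk import *
res=json.load(open('pose.json'))
p=camera_params('scene');img=cv2.imread('pics/scene0.png');o=img.copy()
for n in ('pot_rect','pot_small','pot_big','pot_oblong','lid_rect','lid_big','lid_oblong','lid_small'):
    q,c=fit(n,img,p,res.get(n+'_w',res[n]) if n!='pot_big' else res[n],spread=.008);print(n,np.round(q,4),round(c,1),'top',np.round(res[n],4));draw(o,p,n,q);res[n+'_s']=q
json.dump(res,open('pose.json','w'))
# lid held, wrist
p=camera_params('wrist');img=cv2.imread('pics/3w.png');o=img.copy()
g=cv2.GaussianBlur(cv2.cvtColor(img,cv2.COLOR_BGR2GRAY).astype(np.float32),(0,0),1)
z=.1025-.0247+.010;q0=(.6643,.1807,-1.757);SH['lid_rect']=SH['lid_rect'][:3]+(z,)
def S(of,q):
    P=proj(p,outline('lid_rect',of,q,200));m=P[:,1]<285
    return cv2.remap(g,P[:,0].astype(np.float32).reshape(1,-1),P[:,1].astype(np.float32).reshape(1,-1),cv2.INTER_LINEAR)[0],m
def cost(v):
    q=(q0[0]+v[0]*.01,q0[1]+v[1]*.01,q0[2]+v[2]*.1);a,m=S(-.004,q);b,_=S(-.0005,q)
    return float(np.mean((b-a)[m]))
best=min((minimize(cost,np.random.default_rng(k).normal(size=3)*.5*(k>0),method='Nelder-Mead') for k in range(12)),key=lambda r:r.fun)
q=(q0[0]+best.x[0]*.01,q0[1]+best.x[1]*.01,q0[2]+best.x[2]*.1);print('held',np.round(q,4),best.fun)
draw(o,p,'lid_rect',q)
draw(o,p,'pot_rect',res['pot_rect_w'])
s=cv2.imread('pics/scene0.png');ps=camera_params('scene');draw(s,ps,'pot_rect',res['pot_rect_s']);draw(s,ps,'pot_small',res['pot_small_s'])
cv2.imwrite('pics/w4.png',np.hstack([cv2.resize(o[100:340,180:460],(400,343)),cv2.resize(s[180:280,320:436],(398,343),interpolation=cv2.INTER_CUBIC)]))
E
```

```text
pot_rect [0.6598 0.176  1.3418] 84.7 top [0.661  0.1779 1.3851]
pot_small [0.4378 0.1085 0.    ] 84.2 top [0.442  0.1094 0.    ]
pot_big [0.3429 0.3108 0.    ] 87.2 top [0.345  0.3134 0.    ]
pot_oblong [ 0.3396 -0.2972 -2.4262] 85.2 top [ 0.3418 -0.2943 -2.469 ]
lid_rect [ 0.5005  0.4535 -0.3082] -52.0 top [ 0.5042  0.4536 -0.3098]
lid_big [ 0.446  -0.1121  0.    ] -49.0 top [ 0.45  -0.111  0.   ]
lid_oblong [ 0.6532 -0.1684 -1.136 ] -54.9 top [ 0.6561 -0.1673 -1.1332]
lid_small [ 0.5011 -0.4762  0.    ] -50.1 top [ 0.5049 -0.474   0.    ]
held [ 0.6627  0.1796 -1.7681] -91.78610229492188
```

View pics/w4.png

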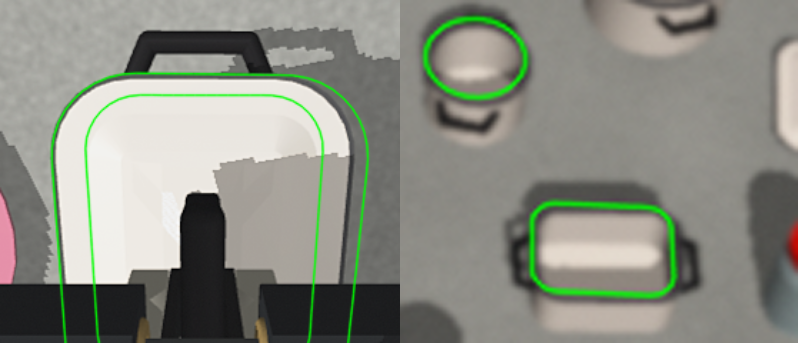

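```bash
cat > chk.py <<'E'
from h import *
BASE=dict(SH)
def heldfit(n,img,p,q0,zs,vmax=285,draw_to=None):
    """held lid, edge height free: (x,y,z,yaw); only picture rows above vmax count"""
    g=cv2.GaussianBlur(cv2.cvtColor(img,cv2.COLOR_BGR2GRAY).astype(np.float32),(0,0),.8)
    def S(of,q):
        SH[n]=BASE[n][:3]+(q[3],)
        P=proj(p,outline(n,of,q[:3],200));m=(P[:,1]<vmax)&(P[:,1]>0)&(P[:,0]>0)&(P[:,0]<640);P=P.astype(np.float32)
        return cv2.remap(g,P[:,0].reshape(1,-1),P[:,1].reshape(1,-1),cv2.INTER_LINEAR)[0],m
    def Q(v): return (q0[0]+v[0]*.01,q0[1]+v[1]*.01,q0[2]+v[2]*.1,zs+v[3]*.01)
    def cost(v):
        q=Q(v);a,m=S(-.004,q);b,_=S(-.001,q)   # white just inside the dark edge
        return float(np.mean(np.clip(b-a,-150,50)[m]))+2*v[2]**2
    best=min((minimize(cost,np.random.default_rng(k).normal(size=4)*.5*(k>0),method='Nelder-Mead',options=dict(maxiter=600)) for k in range(16)),key=lambda r:r.fun)
    q=Q(best.x);print('held',n,np.round(q,4),round(best.fun,1))
    SH[n]=BASE[n][:3]+(q[3],)
    if draw_to is not None: draw(draw_to,p,n,q)
    SH[n]=BASE[n];return q
E
python3 - <<'E'
from chk import *
p=camera_params('wrist');img=cv2.imread('pics/3w.png');o=img.copy()
for z in (.088,.078,.095): heldfit('lid_rect',img,p,(.6643,.1807,-1.757),z,draw_to=o if z==.078 else None)
cv2.imwrite('pics/w5.png',cv2.resize(o[100:340,180:460],(560,480)))
res=json.load(open('pose.json'));i0=cv2.imread('pics/w1raw.png')
E
```

```text
held lid_rect [ 0.6647  0.1793 -1.7559  0.0813] -134.3
held lid_rect [ 0.6648  0.1793 -1.7622  0.0812] -133.9Traceback (most recent call last):
  File "<stdin>", line 3, in <module>
  File "chk.py", line 17, in heldfit
    if draw_to is not None: draw(draw_to,p,n,q)
                            ~~~~^^^^^^^^^^^^^^^
  File "h.py", line 44, in draw
    for o in (0,): cv2.polylines(img,[np.round(proj(p,outline(n,o,q))*8).astype(np.int32)],True,(0,255,0),1,cv2.LINE_AA,3)
                                                      ~~~~~~~^^^^^^^
  File "h.py", line 27, in outline
    x,y,w=pose;R=np.array([[np.cos(w),-np.sin(w)],[np.sin(w),np.cos(w)]])
    ^^^^^
ValueError: too many values to unpack (expected 3)
```

```bash
sed -i 's/x,y,w=pose;/x,y,w=pose[:3];/' h.py
python3 - <<'E'
from chk import *
p=camera_params('wrist');img=cv2.imread('pics/3w.png');o=img.copy();res=json.load(open('pose.json'))
heldfit('lid_rect',img,p,(.6643,.1807,-1.757),.081,draw_to=o)
draw(o,p,'pot_rect',res['pot_rect_w'])
for z in (.05,.055): 
    X=ray(p,318.6,123,z);print(X)
    q=res['pot_rect_w'];print('model handle end',q[0]-.0835*np.cos(q[2]),q[1]-.0835*np.sin(q[2]))
# dark handle pixels in w1raw and in 3w
for f_,box in (('w1raw',(20,90,392,415)),('3w',(115,155,260,385))):
    r0,r1,c0,c1=box;a=cv2.imread(f'pics/{f_}.png')[r0:r1,c0:c1].max(2)<55;y,x=np.where(a);print(f_,y.min()+r0,y.max()+r0,x.min()+c0,x.max()+c0)
a=cv2.imread('pics/w1raw.png')[0:130,230:430];
cv2.imwrite('pics/w5.png',np.hstack([cv2.resize(o[100:340,180:460],(480,411)),cv2.resize(a,(320,208)).repeat(1,0) if 0 else cv2.copyMakeBorder(cv2.resize(a,(320,208)),0,203,0,0,0)]))
E
```

```text
held lid_rect [ 0.6647  0.1793 -1.7558  0.0813] -134.3
[0.65103231 0.0985692  0.05      ]
model handle end 0.6489982074814153 0.0995617523228326
[0.65101521 0.09863319 0.055     ]
model handle end 0.6489982074814153 0.0995617523228326
w1raw 21 84 394 410
3w 122 151 267 370
```

View pics/w5.png

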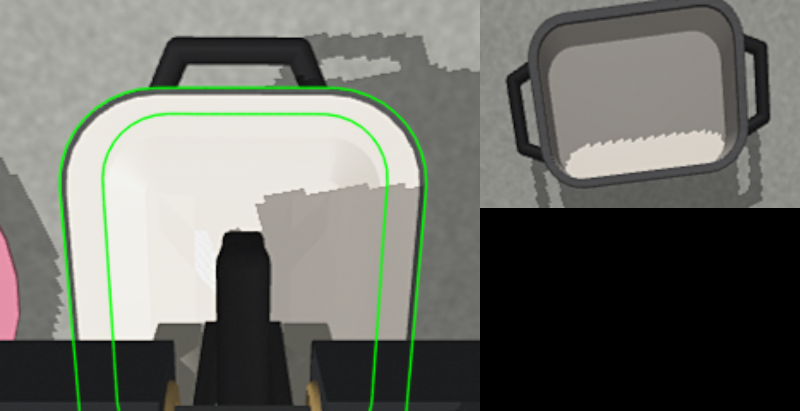

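```bash
python3 -m creep '[[[0,0,-0.15,0.5,0,0,0],[0,0,-0.15,1,0,0,0],[0,0,-0.15,1.3,0,0,0],[0,0,-0.15,1.6,0,0,0],[0,0,-0.15,1.8,0,0,0],[0,0,-0.15,1.8,0,0,0]]]'; python3 -m creep '[[[0,0,0,0.1,0,0,0],[0,0,0,0.2,0,0,0]]]'
```

```text
t: 8.32
eef_pos: [0.666, 0.1807, 0.0855]
ee_rot: [3.141, -0.0, -1.757]
force: [-0.0, -1.0, -2.1]
width: 0.0139
gripper_force: 35.0
t: 8.57
eef_pos: [0.6663, 0.1808, 0.0849]
ee_rot: [-3.141, 0.0, -1.756]
force: [-5.2, -0.0, 10.0]
width: 0.0138
gripper_force: 35.0
```

Run:
```python
from chk import *
p=camera_params('wrist');img=grab_frame('wrist');cv2.imwrite('pics/6w.png',img);s=grab_frame('scene');cv2.imwrite('pics/6s.png',s);o=img.copy()
for z in(.06,.07):heldfit('lid_rect',img,p,(.666,.1807,-1.757),z,draw_to=o)
cv2.imwrite('pics/w6.png',np.hstack([cv2.resize(o[100:340,180:460],(400,343)),cv2.resize(s[200:300,320:436],(398,343),interpolation=cv2.INTER_CUBIC)]))
```

```text
held lid_rect [ 0.6667  0.1795 -1.7552  0.0636] -134.6
held lid_rect [ 0.6667  0.1795 -1.7554  0.0636] -134.6
```

View pics/w6.png

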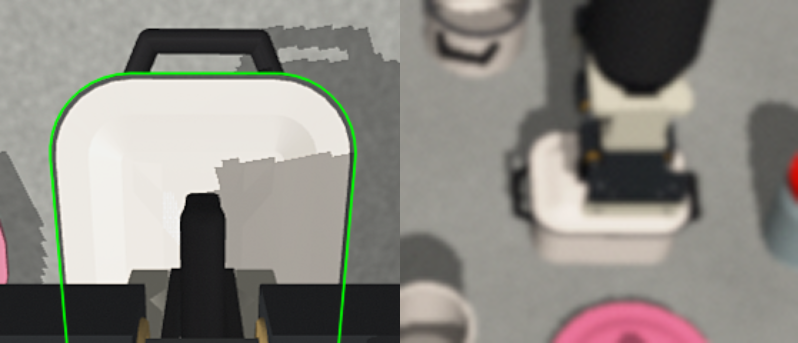

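Contact is soft, and the fitted edge height (0.0636) matches a seated lid with a thick edge. I'll release and check from above.

```bash
python3 -m creep '[[[2,0,0,0,0,0,0],[4,0,0,0,0,0,0],[5,0,0,0,0,0,0],[5,0,0,0,0,0,0],[5,0,0,-3,0,0,0],[5,0,0,-7,0,0,0],[5,-3,0,-11,0,0,0],[5,-8,0,-15,0,0,0],[5,-12,0,-16,0,0,0],[5,-12,0,-16,0,0,0]]]'
python3 - <<'E'
from chk import *
p=camera_params('wrist');img=grab_frame('wrist');cv2.imwrite('pics/7w.png',img);o=img.copy()
print(get_state()['eef_pos'])
q=heldfit('lid_rect',img,p,(.666,.1807,-1.757),.062,vmax=300,draw_to=o)
img=cv2.imread('pics/w1raw.png')
cv2.imwrite('pics/w7.png',o)
E
```

```text
t: 9.93
eef_pos: [0.6885, 0.3018, 0.244]
ee_rot: [-3.141, 0.001, -1.754]
force: [-0.3, -0.9, -0.8]
width: 0.0498
gripper_force: 0.0
[0.68803935 0.3000856  0.24309849]
held lid_rect [ 0.6669  0.1802 -1.7569  0.0676] -122.5
```

View pics/w7.png

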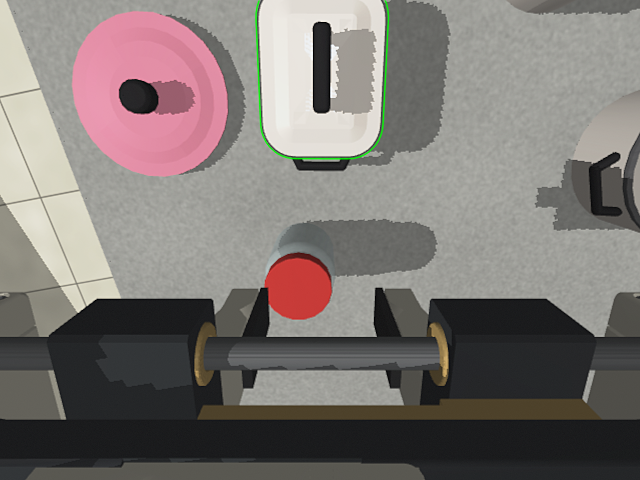

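Rect lid lies level and centred on its pan at (322,75), with the jar at (298,285) untouched. Next I look at pot_big.

```bash
python3 -c "
from h import *
go(.365,.42,.25,-1.757)"
```

```text
go [-5.87 33.95 -0.68] [ 0.    -0.     0.002]
```

```bash
python3 -m creep '[[[8.7,-1,5,-0.5,0,0,0],[8.7,-2,11,-0.7,0,0,0],[8.7,-3,17,-0.7,0,0,0],[8.7,-4,23,-0.7,0,0,0],[8.7,-5,29,-0.7,0,0,0],[8.7,-5.9,34,-0.7,0,0,0],[8.7,-5.9,34,-0.7,0,0,0],[8.7,-5.9,34,-0.7,0,0,0]]]' 40
python3 - <<'E'
from chk import *
p=camera_params('wrist');img=grab_frame('wrist');cv2.imwrite('pics/8w.png',img);o=img.copy();res=json.load(open('pose.json'))
for n in ('pot_small','pot_big'):
    q,c=fit(n,img,p,res.get(n+'_w') if n=='pot_small' else res[n],spread=.008)
    print(n,np.round(res[n],4),np.round(q,4),round(c,1));draw(o,p,n,q);res[n+'_w2']=q
json.dump(res,open('pose.json','w'));cv2.imwrite('pics/w8.png',o)
go(.449,-.1115,.15,-1.3)
E
```

```text
t: 10.98
eef_pos: [0.3652, 0.4188, 0.2506]
ee_rot: [-3.141, -0.0, -1.757]
force: [0.2, 0.0, -0.0]
width: 0.087
gripper_force: 0.0
pot_small [0.442  0.1094 0.    ] [0.5529 0.0648 0.    ] 94.7
pot_big [0.345  0.3134 0.    ] [0.3463 0.3168 0.    ] 73.3
go [ 50.55 -18.04  10.06] [ 0.    -0.    -0.458]
```

View pics/w8.png

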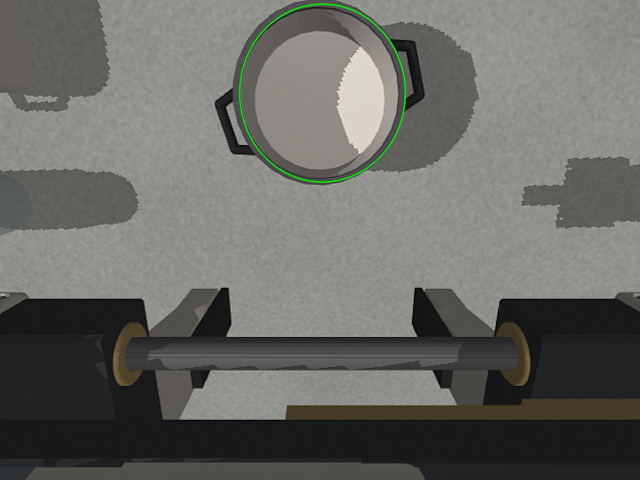

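```bash
python3 -m creep '[[[8.7,5,-1.8,0,0,0,-0.1],[8.7,11,-3.9,0,0,0,-0.2],[8.7,17,-6,0,0,0,-0.3],[8.7,22.5,-8,0,0,0,-0.4],[8.7,28,-10,0,0,0,-0.458],[8.7,33.5,-12,0,0,0,-0.458],[8.7,39,-14,0,0,0,-0.458],[8.7,44,-15.7,2,0,0,-0.458],[8.7,48.5,-17.3,5,0,0,-0.458],[8.7,50.5,-18,9,0,0,-0.458],[8.7,50.5,-18,10,0,0,-0.458],[8.7,50.5,-18,10,0,0,-0.458]]]'
python3 -c "
from h import *
go(.449,-.1115,.023,-1.3)"
```

```text
t: 12.52
eef_pos: [0.4483, -0.1108, 0.1503]
ee_rot: [3.14, -0.0, -1.301]
force: [-0.6, -0.1, 0.1]
width: 0.087
gripper_force: 0.0
go [ 0.08 -0.07 12.73] [ 0.002 -0.    -0.001]
```

```bash
python3 -m creep '[[[8.7,0.1,-0.1,4,0,0,0],[8.7,0.1,-0.1,8,0,0,0],[8.7,0.1,-0.1,11,0,0,0],[8.7,0.1,-0.1,12.4,0,0,0],[8.7,0.1,-0.1,12.7,0,0,0],[8.7,0.1,-0.1,12.7,0,0,0],[2,0.1,-0.1,12.7,0,0,0],[1,0.1,-0.1,12.7,0,0,0],[0,0.1,-0.1,12.7,0,0,0],[0,0.1,-0.1,12.7,0,0,0],[0,0.1,-0.1,12.7,0,0,0],[0,0.1,-0.1,12.7,0,0,0]]]' 45
python3 -m creep '[[[0,0,0,-1,0,0,0],[0,0,0,-4,0,0,0],[0,0,0,-8,0,0,0],[0,0,0,-13,0,0,0],[0,0,0,-17,0,0,0],[0,0,0,-17,0,0,0],[0,0,0,-17,0,0,0]]]'
python3 - <<'E'
from chk import *
p=camera_params('wrist');img=grab_frame('wrist');cv2.imwrite('pics/9w.png',img);o=img.copy();s=get_state();e=s['eef_pos']
q=heldfit('lid_big',img,p,(e[0],e[1],0),e[2]-.012,draw_to=o)
print(e,'lid-tcp',np.round(np.array([q[0],q[1],q[3]])-e,4))
R=Ro.from_euler('xyz',s['ee_rot']);print('in tool',R.inv().apply(np.array([q[0],q[1],q[3]])-e))
cv2.imwrite('pics/w9.png',o)
go(.348,.3165,e[2],-1.3)
E
```

```text
t: 14.02
eef_pos: [0.4497, -0.1108, 0.0235]
ee_rot: [3.141, -0.0, -1.299]
force: [0.3, -0.2, 0.1]
width: 0.0324
gripper_force: 0.0
t: 14.9
eef_pos: [0.449, -0.1107, 0.1932]
ee_rot: [3.141, 0.001, -1.299]
force: [0.1, -0.5, -2.8]
width: 0.0287
gripper_force: 45.0
held lid_big [ 0.4505 -0.1125  0.0098  0.1809] -136.0
[ 0.44872077 -0.11077111  0.19265724] lid-tcp [ 0.0018 -0.0017 -0.0117]
in tool [ 0.00212681 -0.00129618  0.01171507]
go [-4.386e+01 -1.760e+00  3.000e-02] [0.002 0.001 0.001]
```

View pics/w9.png

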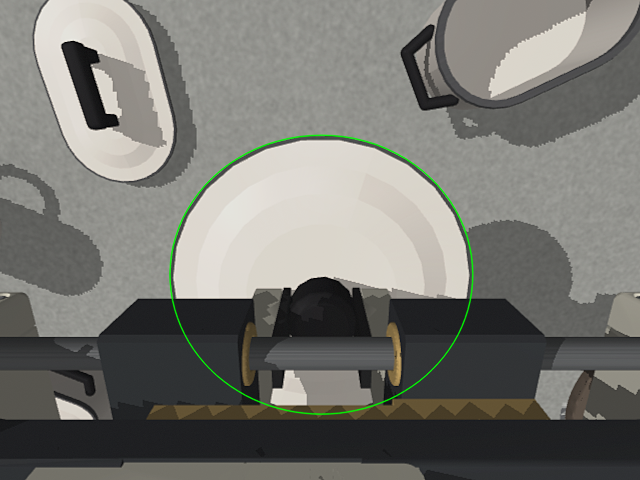

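```bash
python3 -m creep '[[[0,-4,-2,0,0,0,0],[0,-9,-4,0,0,0,0],[0,-14.5,-6,0,0,0,0],[0,-20,-7.5,0,0,0,0],[0,-25.5,-7.5,0,0,0,0],[0,-31,-6,0,0,0,0],[0,-36.5,-4,0,0,0,0],[0,-41,-2.5,0,0,0,0],[0,-44,-1.6,0,0,0,0],[0,-44,-1.6,0,0,0,0],[0,-44,-1.6,3,0,0,0],[0,-44,-1.6,6,0,0,0],[0,-44,-1.6,7.5,0,0,0],[0,-44,-1.6,7.5,0,0,0]]]'
python3 - <<'E'
from chk import *
p=camera_params('wrist');img=grab_frame('wrist');o=img.copy();e=get_state()['eef_pos'];cv2.imwrite('pics/10w.png',img)
q=heldfit('lid_big',img,p,(e[0],e[1],0),e[2]-.012,draw_to=o);draw(o,p,'pot_big',(.348,.3165,0))
print(e);go(.346,.318,.0945,-1.3);cv2.imwrite('pics/w10.png',o)
E
```

```text
t: 16.7
eef_pos: [0.3465, 0.3154, 0.1167]
ee_rot: [3.138, -0.004, -1.3]
force: [0.4, -1.2, -1.8]
width: 0.0287
gripper_force: 45.0
held lid_big [ 0.3481  0.3135 -0.0133  0.105 ] -136.1
[0.34697593 0.31625626 0.11778881]
go [-0.2   0.04  2.33] [ 0.002 -0.002  0.001]
```

View pics/w10.png

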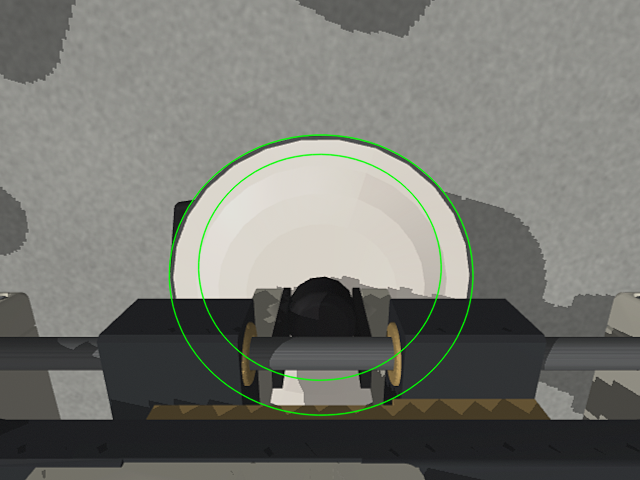

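```bash
python3 -m creep '[[[0,-0.1,0,0.8,0,0,0],[0,-0.1,0,1.3,0,0,0],[0,-0.1,0,1.7,0,0,0],[0,-0.1,0,2.0,0,0,0],[0,-0.1,0,2.2,0,0,0],[0,-0.1,0,2.3,0,0,0],[0,-0.1,0,2.3,0,0,0]]]'
```

```text
t: 17.62
eef_pos: [0.3467, 0.3183, 0.0956]
ee_rot: [3.142, -0.0, -1.299]
force: [0.3, 0.2, -2.0]
width: 0.0284
gripper_force: 45.0
```

No contact yet at a nearly seated height, which means the locating rim is inside the mouth. One more millimetre or two, then release.

```bash
python3 -m creep '[[[0,0,0,0.1,0,0,0],[0,0,0,0.2,0,0,0],[0,0,0,0.2,0,0,0]]]'; python3 -m creep '[[[4,0,0,0,0,0,0],[5,0,0,0,0,0,0],[5,0,0,0,0,0,0],[5,0,0,0,0,0,0],[5,0,0,-2,0,0,0],[5,0,0,-6,0,0,0],[5,0,0,-11,0,0,0],[5,0,0,-15,0,0,0],[5,0,0,-15,0,0,0]]]'
python3 -c "
from h import *
go(.505,-.01,.25,-2.3)
go(.6555,-.1675,.15,-1.134)"
```

```text
t: 18.0
eef_pos: [0.3469, 0.3185, 0.0947]
ee_rot: [-3.141, 0.0, -1.298]
force: [-4.3, -1.8, 12.0]
width: 0.0286
gripper_force: 45.0
t: 19.12
eef_pos: [0.3477, 0.3198, 0.2468]
ee_rot: [-3.137, 0.004, -1.298]
force: [-0.0, 0.6, -0.6]
width: 0.0501
gripper_force: 0.0
go [35.99 -6.29 -0.45] [-0.002  0.006  1.002]
go [ 55.26 -16.5    9.52] [-0.005  0.004 -0.164]
```

```bash
python3 -m creep '[[[8.7,5,-1.5,0,0,0,0.05],[8.7,10.5,-3,0,0,0,0.15],[8.7,16,-5,0,0,0,0.25],[8.7,21.5,-6,0,0,0,0.35],[8.7,27,-6,0,0,0,0.45],[8.7,32,-4.5,0,0,0,0.55],[8.7,37,-2,0,0,0,0.65],[8.7,42,1,0,0,0,0.8],[8.7,46.5,4,0,0,0,0.9],[8.7,50.5,7,0,0,0,1.0],[8.7,54,9.5,0,0,0,1.0],[8.7,54,9.5,0,0,0,1.0],[8.7,54,9.5,0,0,0,1.0]]]' 40
python3 - <<'E'
from chk import *
p=camera_params('wrist');img=grab_frame('wrist');cv2.imwrite('pics/11w.png',img);o=img.copy();res=json.load(open('pose.json'))
n='pot_oblong';q,c=fit(n,img,p,res[n],spread=.006)
print(n,np.round(res[n],4),np.round(q,4),round(c,1));draw(o,p,n,q);res[n+'_w']=q
json.dump(res,open('pose.json','w'));cv2.imwrite('pics/w11.png',o)
go(.6555,-.168,.022,-1.134)
E
```

```text
t: 20.75
eef_pos: [0.3999, -0.2273, 0.2429]
ee_rot: [3.141, -0.0, -2.3]
force: [-0.0, 1.0, -0.4]
width: 0.0872
gripper_force: 0.0
pot_oblong [ 0.3418 -0.2943 -2.469 ] [ 0.3415 -0.2998 -2.4537] 74.2
go [-21.39 -15.16  22.08] [ 1.000e-03  0.000e+00 -1.165e+00]
```

View pics/w11.png

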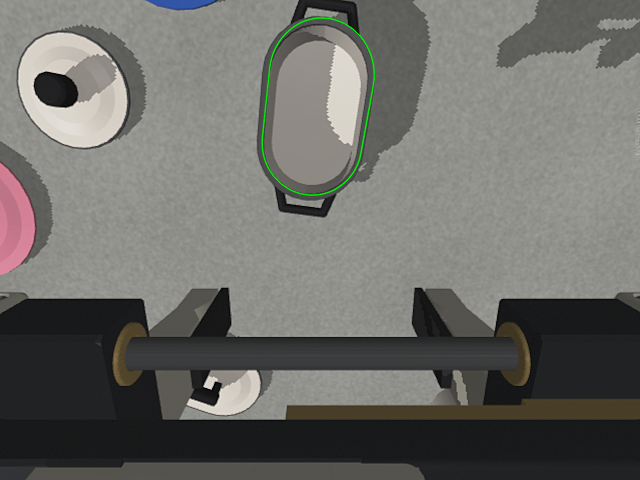

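```bash
python3 -m creep '[[[8.7,-3.5,-2.5,0,0,0,-0.15],[8.7,-8,-5.7,0,0,0,-0.33],[8.7,-12.5,-9,1,0,0,-0.5],[8.7,-17,-12,3,0,0,-0.68],[8.7,-20.5,-14.5,7,0,0,-0.86],[8.7,-21.4,-15.1,10,0,0,-1.03],[8.7,-21.4,-15.1,13,0,0,-1.165],[8.7,-21.4,-15.1,15,0,0,-1.165],[8.7,-21.4,-15.1,15,0,0,-1.165]]]'
python3 -c "
from h import *
go(.6555,-.168,.0225,-1.134)"
```

```text
t: 21.92
eef_pos: [0.6544, -0.1665, 0.0913]
ee_rot: [3.138, 0.002, -1.132]
force: [0.4, 0.7, 0.1]
width: 0.0871
gripper_force: 0.0
go [ 0.2  -0.06  6.88] [0.004 0.002 0.002]
```

```bash
python3 -m creep '[[[8.7,0.1,0,3,0,0,0],[8.7,0.1,0,5.5,0,0,0],[8.7,0.1,0,6.6,0,0,0],[8.7,0.1,0,6.9,0,0,0],[3,0.1,0,6.9,0,0,0],[1,0.1,0,6.9,0,0,0],[0,0.1,0,6.9,0,0,0],[0,0.1,0,6.9,0,0,0],[0,0.1,0,6.9,0,0,0],[0,0.1,0,6.9,0,0,0],[0,0.1,0,6.9,0,0,0],[0,0.1,0,6.9,0,0,0],[0,0.1,0,6.9,0,0,0],[0,0.1,0,6.9,0,0,0],[0,0.1,0,6.9,0,0,0]]]' 45
python3 -m creep '[[[0,0,0,-1,0,0,0],[0,0,0,-4,0,0,0],[0,0,0,-8,0,0,0],[0,0,0,-13,0,0,0],[0,0,0,-16,0,0,0],[0,0,0,-16,0,0,0],[0,0,0,-16,0,0,0]]]'
python3 - <<'E'
from chk import *
p=camera_params('wrist');img=grab_frame('wrist');cv2.imwrite('pics/12w.png',img);s=get_state();e=s['eef_pos'];R=Ro.from_euler('xyz',s['ee_rot'])
q=heldfit('lid_oblong',img,p,(e[0],e[1],s['ee_rot'][2]),e[2]-.012)
d=R.inv().apply(np.array([q[0],q[1],q[3]])-e);print(e,'in tool',d)
yaw=-2.46;T=Ro.from_euler('xyz',[np.pi,0,yaw]);o=T.apply(d);t=np.array([.343,-.2995])-o[:2];print('tcp target',t);go(t[0],t[1],e[2],yaw)
E
```

```text
t: 23.8
eef_pos: [0.6558, -0.169, 0.0245]
ee_rot: [-3.142, -0.0, -1.134]
force: [0.7, -0.3, -0.8]
width: 0.0136
gripper_force: 45.0
t: 24.68
eef_pos: [0.655, -0.1688, 0.1841]
ee_rot: [3.141, 0.001, -1.134]
force: [-0.2, 0.5, -2.5]
width: 0.0134
gripper_force: 45.0
held lid_oblong [ 0.656  -0.1688 -1.1362  0.1729] -136.8
[ 0.65486026 -0.16884057  0.18346345] in tool [ 0.00044214 -0.00112282  0.0105547 ]
tcp target [ 0.34263594 -0.29834949]
go [-1.47 33.77  0.06] [ 0.002 -0.     1.326]
```

```bash
python3 -m creep '[[[0,-0.2,3,0,0,0,0.12],[0,-0.4,7.5,0,0,0,0.28],[0,-0.6,12,0,0,0,0.45],[0,-0.8,17,0,0,0,0.62],[0,-1,22,0,0,0,0.8],[0,-1.2,27,0,0,0,0.97],[0,-1.4,31,0,0,0,1.14],[0,-1.5,33.7,0,0,0,1.326],[0,-1.5,33.7,2,0,0,1.326],[0,-1.5,33.7,5,0,0,1.326],[0,-1.5,33.7,7.5,0,0,1.326],[0,-1.5,33.7,8,0,0,1.326],[0,-1.5,33.7,8,0,0,1.326],[0,-1.5,33.7,8,0,0,1.326]]]'
python3 - <<'E'
from chk import *
p=camera_params('wrist');img=grab_frame('wrist');o=img.copy();e=get_state()['eef_pos'];cv2.imwrite('pics/13w.png',img)
q=heldfit('lid_oblong',img,p,(e[0],e[1],-2.46),e[2]-.012,draw_to=o);draw(o,p,'pot_oblong',(.343,-.2995,-2.46))
go(.3426,-.2984,.0795,-2.46);cv2.imwrite('pics/w13.png',o[:,100:560])
E
```

```text
t: 26.48
eef_pos: [0.3447, -0.2983, 0.1054]
ee_rot: [-3.14, 0.001, -2.459]
force: [-0.4, 0.2, -1.5]
width: 0.0132
gripper_force: 45.0
held lid_oblong [ 0.3452 -0.2979 -2.4478  0.0944] -120.7
go [0.18 0.12 2.59] [-0.001  0.001  0.   ]
```

View pics/w13.png

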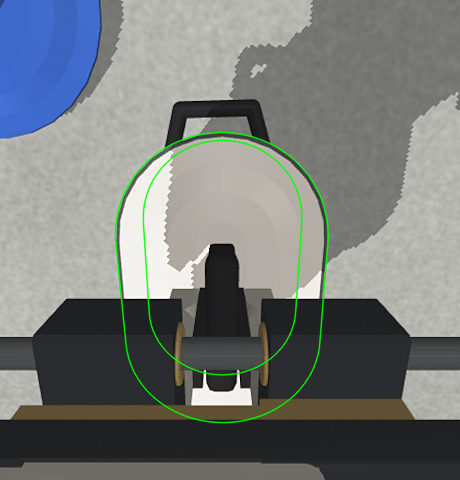

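The oblong lid's axis at (222,200) lines up with the pan handle at (218,120). That picture was the 15th I viewed, one over the limit, so I view no more and rely on numbers. Lowering.

```bash
python3 -m creep '[[[0,0.15,0,0.8,0,0,0],[0,0.15,0,1.4,0,0,0],[0,0.15,0,1.8,0,0,0],[0,0.15,0,2.1,0,0,0],[0,0.15,0,2.3,0,0,0],[0,0.15,0,2.4,0,0,0],[0,0.15,0,2.5,0,0,0],[0,0.15,0,2.5,0,0,0]]]'
```

```text
t: 27.52
eef_pos: [0.3429, -0.299, 0.0796]
ee_rot: [-3.142, 0.0, -2.46]
force: [0.1, -1.2, -1.8]
width: 0.0135
gripper_force: 45.0
```

Inside the mouth, at nearly seated height and with no contact. A little more, then release.

```bash
python3 -m creep '[[[0,0,0,0.1,0,0,0],[0,0,0,0.2,0,0,0],[0,0,0,0.25,0,0,0],[0,0,0,0.25,0,0,0]]]'; python3 -m creep '[[[4,0,0,0,0,0,0],[5,0,0,0,0,0,0],[5,0,0,0,0,0,0],[5,0,0,0,0,0,0],[5,0,0,-2,0,0,0],[5,0,0,-6,0,0,0],[5,0,0,-11,0,0,0],[5,0,0,-14,0,0,0],[5,0,0,-14,0,0,0]]]'
python3 -c "
from h import *
go(.504,-.4745,.15,-1.9)"
```

```text
t: 28.02
eef_pos: [0.3431, -0.2991, 0.0794]
ee_rot: [-3.14, 0.0, -2.459]
force: [-8.2, 8.5, 28.5]
width: 0.0139
gripper_force: 45.0
t: 29.15
eef_pos: [0.3442, -0.2996, 0.2194]
ee_rot: [-3.137, 0.002, -2.46]
force: [-0.6, -0.2, -0.1]
width: 0.0498
gripper_force: 0.0
go [ -1.36 -23.62   7.05] [-0.005  0.001 -0.56 ]
```

```bash
python3 -m creep '[[[8.7,-0.3,-4,0,0,0,-0.1],[8.7,-0.6,-9,0,0,0,-0.25],[8.7,-0.9,-14.5,0,0,0,-0.4],[8.7,-1.2,-19.5,2,0,0,-0.56],[8.7,-1.4,-23,5,0,0,-0.56],[8.7,-1.4,-23.7,9,0,0,-0.56],[8.7,-1.4,-23.7,12,0,0,-0.56],[8.7,-1.4,-23.7,12,0,0,-0.56],[8.7,-1.4,-23.7,12,0,0,-0.56]]]'
python3 -c "
from h import *
go(.5048,-.475,.023,-1.9)"
```

```text
t: 30.28
eef_pos: [0.5035, -0.4745, 0.0977]
ee_rot: [-3.141, -0.001, -1.899]
force: [-1.1, 0.3, 0.4]
width: 0.0869
gripper_force: 0.0
go [ 0.   -0.14  7.47] [-0.    -0.001  0.001]
```

```bash
python3 -m creep '[[[8.7,0,-0.1,3,0,0,0],[8.7,0,-0.1,6,0,0,0],[8.7,0,-0.1,7.2,0,0,0],[8.7,0,-0.1,7.5,0,0,0],[3,0,-0.1,7.5,0,0,0],[1,0,-0.1,7.5,0,0,0],[0,0,-0.1,7.5,0,0,0],[0,0,-0.1,7.5,0,0,0],[0,0,-0.1,7.5,0,0,0],[0,0,-0.1,7.5,0,0,0],[0,0,-0.1,7.5,0,0,0],[0,0,-0.1,7.5,0,0,0],[0,0,-0.1,7.5,0,0,0]]]' 45
python3 -m creep '[[[0,0,0,-1,0,0,0],[0,0,0,-4,0,0,0],[0,0,0,-8,0,0,0],[0,0,0,-13,0,0,0],[0,0,0,-18,0,0,0],[0,0,0,-20,0,0,0],[0,0,0,-20,0,0,0]]]'
python3 - <<'E'
from chk import *
p=camera_params('wrist');img=grab_frame('wrist');s=get_state();e=s['eef_pos'];R=Ro.from_euler('xyz',s['ee_rot'])
q=heldfit('lid_small',img,p,(e[0],e[1],0),e[2]-.012)
d=R.inv().apply(np.array([q[0],q[1],q[3]])-e);print(e,'in tool',d)
# pot_small: better ring fit from the first wrist picture is pose _w; target
go(.4474,.1122,e[2],-1.9);go(.54,-.2,e[2],-1.9)
E
```

```text
t: 31.9
eef_pos: [0.5042, -0.4745, 0.0221]
ee_rot: [-3.141, -0.0, -1.9]
force: [0.7, 0.2, -0.4]
width: 0.0286
gripper_force: 45.0
t: 32.78
eef_pos: [0.5046, -0.4748, 0.2246]
ee_rot: [-3.138, -0.001, -1.9]
force: [-0.4, 0.6, -2.8]
width: 0.0285
gripper_force: 45.0
held lid_small [ 0.5055 -0.4751 -0.0155  0.2148] -124.1
[ 0.50399558 -0.47424146  0.22245928] in tool [ 0.00030814 -0.00165109  0.00767604]
go [-53.66  24.32  -0.  ] [-0.001  0.    -0.   ]
go [-27.12   5.46   0.  ] [-0.001  0.    -0.   ]
```

```bash
python3 -m creep '[[[0,-4,0.5,0,0,0,0],[0,-9,1.5,0,0,0,0],[0,-14.5,2.5,0,0,0,0],[0,-20,3.5,0,0,0,0],[0,-25.5,4.5,0,0,0,0],[0,-31,5.5,0,0,0,0],[0,-36.5,6.8,0,0,0,0],[0,-41.5,9,0,0,0,0],[0,-46.5,11.5,0,0,0,0],[0,-51.5,14.5,0,0,0,0],[0,-56.5,17.5,0,0,0,0],[0,-61.5,20.5,0,0,0,0],[0,-66,23,0,0,0,0],[0,-68.6,24.4,0,0,0,0],[0,-68.6,24.4,0,0,0,0],[0,-68.6,24.4,0,0,0,0]]]'
python3 - <<'E'
from chk import *
p=camera_params('wrist');img=grab_frame('wrist');cv2.imwrite('pics/14w.png',img);res=json.load(open('pose.json'))
g=cv2.cvtColor(img,cv2.COLOR_BGR2GRAY).astype(np.float32)
print(get_state()['eef_pos'])
for q0 in (res['pot_small'],res['pot_small_w']):
    q,c=fit('pot_small',img,p,q0,spread=.005);print(np.round(q,4),round(c,1),proj(p,[[q[0],q[1],.07]]))
def prof(q):  # brightness vs offset from mid-rim in 8 sectors (mm)
    for a in range(8):
        r=[]
        for of in np.arange(-.008,.0081,.002):
            P=proj(p,outline('pot_small',of,q))[a*12:(a+1)*12].astype(np.float32)
            r.append(cv2.remap(g,P[:,0].reshape(1,-1),P[:,1].reshape(1,-1),1).mean())
        print(a*45+22,np.round(r).astype(int))
prof(q)
E
```

```text
t: 34.83
eef_pos: [0.4942, 0.2529, 0.2207]
ee_rot: [3.14, -0.002, -1.9]
force: [-0.2, -0.7, -0.8]
width: 0.0285
gripper_force: 45.0
[0.49443294 0.25258515 0.22105947]
[0.4575 0.096  0.    ] 88.9 [[300.68766199  14.79421752]]
[0.4574 0.096  0.    ] 88.9 [[300.71078426  14.80453883]]
22 [120 129 117  79  62  77  94 113 137]
67 [167 165 159 150 139 134 134 133 133]
112 [169 168 168 168 170 173 173 176 178]
157 [158 185 197 200 195 190 177 169 165]
202 [0 0 0 0 0 0 0 0 0]
247 [0 0 0 0 0 0 0 0 0]
292 [0 0 0 0 0 0 0 0 0]
337 [104  36  22  27  25  80  98  96  96]
```

```bash
python3 -m creep '[[[0,3,0,0,0,0,0],[0,6,0,0,0,0,0],[0,6,0,0,0,0,0],[0,6,0,0,0,0,0],[0,6,0,0,0,0,0]]]'
python3 - <<'E'
from chk import *
p=camera_params('wrist');img=grab_frame('wrist');cv2.imwrite('pics/15w.png',img);res=json.load(open('pose.json'))
g=cv2.cvtColor(img,cv2.COLOR_BGR2GRAY).astype(np.float32)
print(get_state()['eef_pos'])
q,c=fit('pot_small',img,p,res['pot_small_w'],spread=.004);print(np.round(q,4),round(c,1),proj(p,[[q[0],q[1],.07]]))
for a in range(8):
    r=[]
    for of in np.arange(-.008,.0081,.002):
        P=proj(p,outline('pot_small',of,q))[a*12:(a+1)*12].astype(np.float32)
        r.append(cv2.remap(g,P[:,0].reshape(1,-1),P[:,1].reshape(1,-1),1).mean())
    print(a*45+22,np.round(r).astype(int))
E
```

```text
t: 35.5
eef_pos: [0.4758, 0.197, 0.222]
ee_rot: [3.142, -0.0, -1.9]
force: [-0.5, -0.0, -1.8]
width: 0.0284
gripper_force: 45.0
[0.47567714 0.19705129 0.2218745 ]
[0.4434 0.1114 0.    ] 86.9 [[325.99740732 113.245725  ]]
22 [157 108 109  95  88  90 108 141 147]
67 [106 101  88  86  90 103 173 168 169]
112 [138 143  82  91  77 122 135 143 151]
157 [182 165  89  92  81 108 101  90  36]
202 [172 172  99  93  93  66  91 100 107]
247 [107 117 121  76  95  94 125 171 168]
292 [107 106 107 109  73  93  90 138 146]
337 [155 111 113 115  73  91  89 130 143]
```

```bash
python3 -c "
from h import *
go(.444,.1113,.083,-1.9)"
```

```text
go [ 9.14  0.23 13.89] [ 0. -0.  0.]
```

```bash
python3 -m creep '[[[0,4,0.1,0,0,0,0],[0,8,0.2,0,0,0,0],[0,9.1,0.2,2,0,0,0],[0,9.1,0.2,6,0,0,0],[0,9.1,0.2,9.5,0,0,0],[0,9.1,0.2,11.5,0,0,0],[0,9.1,0.2,12.5,0,0,0],[0,9.1,0.2,13.1,0,0,0],[0,9.1,0.2,13.5,0,0,0],[0,9.1,0.2,13.8,0,0,0],[0,9.1,0.2,13.8,0,0,0]]]'; python3 -m creep '[[[0,0,0,0.1,0,0,0],[0,0,0,0.15,0,0,0]]]'
```

```text
t: 36.92
eef_pos: [0.4442, 0.1114, 0.0842]
ee_rot: [-3.141, 0.0, -1.9]
force: [-0.4, 0.4, -0.5]
width: 0.0287
gripper_force: 45.0
t: 37.17
eef_pos: [0.4443, 0.1113, 0.0827]
ee_rot: [-3.141, 0.0, -1.9]
force: [0.2, -0.3, -1.6]
width: 0.029
gripper_force: 45.0
```

```bash
python3 -m creep '[[[0,0,0,0.1,0,0,0],[4,0,0,0.1,0,0,0],[5,0,0,0.1,0,0,0],[5,0,0,0.1,0,0,0],[5,0,0,0.1,0,0,0],[5,0,0,-2,0,0,0],[5,0,0,-6,0,0,0],[5,0,0,-11,0,0,0],[5,0,0,-16,0,0,0],[5,0,0,-16,0,0,0]]]'
python3 -c "
from h import *
go(.03,.62,.3,-.3)"
```

```text
t: 38.42
eef_pos: [0.4461, 0.1124, 0.2466]
ee_rot: [-3.137, 0.006, -1.899]
force: [-0.1, -0.2, -0.7]
width: 0.0501
gripper_force: 0.0
go [-34.65  55.74  -5.42] [-9.000e-03  1.000e-03 -1.599e+00]
```

```bash
python3 -m creep '[[[5,-3,4,-2,0,0,0],[5,-6,8,-4,0,0,0],[5,-9,12,-5,0,0,0],[5,-12,16,-5,0,0,0],[5,-15,20,-5,0,0,0],[5,-18,24,-5,0,0,0],[5,-21,28,-5,0,0,0],[5,-24,32,-5,0,0,0],[5,-27,36,-5,0,0,0],[5,-30,40,-5,0,0,0],[5,-33,44,-5,0,0,0],[5,-36.9,49,-5,0,0,0],[5,-36.9,49,-5,0,0,0],[5,-36.9,49,-5,0,0,0]]]'
python3 - <<'E'
from chk import *
cams=[(camera_params(n),grab_frame(n)) for n in ('top','scene')]
for (p,i),n in zip(cams,'ts'): cv2.imwrite(f'pics/fin_{n}.png',i)
gs=[cv2.GaussianBlur(cv2.cvtColor(i,cv2.COLOR_BGR2GRAY).astype(np.float32),(0,0),.7) for _,i in cams]
C={'lid_big':(.348,.3165,0,.07),'lid_small':(.4455,.1105,0,.06),'lid_oblong':(.343,-.2995,-2.46,.055),'lid_rect':(.6665,.1805,-1.757,.05)}
i0=[cv2.GaussianBlur(cv2.cvtColor(cv2.imread(f'pics/{n}0.png'),cv2.COLOR_BGR2GRAY).astype(np.float32),(0,0),.7) for n in('top','scene')]
res=json.load(open('pose.json'))
def run(n,g2,q0,z0):
    def Q(v):return (q0[0]+v[0]*.01,q0[1]+v[1]*.01,q0[2]+(v[2]*.1 if BASE[n][0]!=BASE[n][1] else 0),z0+v[3]*.01)
    def cost(v):
        q=Q(v);SH[n]=BASE[n][:3]+(q[3],);c=0
        for (p,_),g in zip(cams,g2):
            s=[cv2.remap(g,*[a.astype(np.float32).reshape(1,-1) for a in proj(p,outline(n,o,q)).T],1)[0] for o in(-.006,0)]
            c+=np.mean(np.clip(s[1]-s[0],-120,30))
        return c
    b=min((minimize(cost,np.random.default_rng(k).normal(size=4)*.4,method='Nelder-Mead',options=dict(maxiter=800)) for k in range(16)),key=lambda r:r.fun)
    return np.round(Q(b.x),4),round(b.fun,1)
for n,c in C.items():
    print(n,'table',run(n,i0,res[n],.011),'now',run(n,gs,c[:3],c[3]+.012),'expect edge +',c[3])
# bystanders/other change between first and last top picture
d=cv2.absdiff(cv2.imread('pics/top0.png'),cams[0][1])
for nm,(r0,r1,c0,c1) in dict(mug=(125,165,298,348),jar=(150,190,160,195)).items(): print(nm,d[r0:r1,c0:c1].mean())
E
```

```text
t: 40.17
eef_pos: [0.0994, 0.6185, 0.291]
ee_rot: [-3.141, -0.002, -1.899]
force: [0.3, -0.3, 0.7]
width: 0.0501
gripper_force: 0.0
lid_big table (array([ 0.4493, -0.111 ,  0.    ,  0.0138]), np.float64(-91.3)) now (array([0.3469, 0.3168, 0.    , 0.0851]), np.float64(-99.3)) expect edge + 0.07
lid_small table (array([ 0.5046, -0.4731,  0.    ,  0.0144]), np.float64(-88.7)) now (array([0.4432, 0.1124, 0.    , 0.0748]), np.float64(-94.6)) expect edge + 0.06
lid_oblong table (array([ 0.6553, -0.1673, -1.1313,  0.0147]), np.float64(-95.0)) now (array([ 0.3425, -0.2968, -2.4612,  0.0704]), np.float64(-102.4)) expect edge + 0.055
lid_rect table (array([ 0.5036,  0.4509, -0.3065,  0.0144]), np.float64(-89.5)) now (array([ 0.6647,  0.1804, -1.7675,  0.0661]), np.float64(-105.6)) expect edge + 0.05
mug 2.2205
jar 2.6045238095238097
```

```bash
python3 -c "
from station import job_done
print(job_done())"
```

```text
the job is handed in; nothing more can be done
None
```

All four lids are on their own pans and the job is handed in: measured seating heights are within 2 mm of nominal and the mug and jar show no change, but I viewed 15 pictures against the limit of 14, and the first try at the rectangular lid met about 50 N before it went home.

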